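# Point out the uncapped tube and log it

### The job

One tube in the large grey rack on the bench mat has been left without its cap: point it out by bringing the fingertips down from above to one to four centimetres over its mouth and keep them there for two seconds, touching neither tubes nor rack and pointing at no other tube on the way. Then log it by pressing the large key of the bench counter fully down and letting it come back up. Do not press the small key, and leave the tubes and everything else where they are.

Things in the scene. Friction and masses are not known exactly. Their poses are not given: they have to be found in the camera images.
- rack: Grey plastic tube rack fixed to the bench, 142 x 206 x 52 mm (its x, y, z). Origin: centre of its underside. Six round holes in 2 rows along its y (x = -32 and +32 mm; y = -64, 0, +64 mm); five hold tubes, one is empty.
- open_tube: The tube without a cap: clear plastic tube, 28 mm across, 105 mm tall, open mouth (bore 24 mm), standing upright and loose in any of five of the rack's holes. Origin: centre of its underside, 6 mm above the bench; z up along the tube, mouth at +105 mm (111 mm above the bench).
- capped_tube1: A closed tube: same clear tube as the open one, with a ribbed white screw cap 35 mm across; top of the cap 108 mm above its origin (114 mm above the bench). Loose in the rack, upright. Origin: centre of its underside.
- capped_tube2: A closed tube: same clear tube as the open one, with a ribbed white screw cap 35 mm across; top of the cap 108 mm above its origin (114 mm above the bench). Loose in the rack, upright. Origin: centre of its underside.
- capped_tube3: A closed tube: same clear tube as the open one, with a ribbed white screw cap 35 mm across; top of the cap 108 mm above its origin (114 mm above the bench). Loose in the rack, upright. Origin: centre of its underside.
- capped_tube4: A closed tube: same clear tube as the open one, with a ribbed white screw cap 35 mm across; top of the cap 108 mm above its origin (114 mm above the bench). Loose in the rack, upright. Origin: centre of its underside.
- counter: Grey bench counter fixed to the bench, a flat box 100 x 150 x 35 mm (its x, y, z) with a narrow display strip along its +x edge and two grey round keys in black collars on top. Origin: centre of its underside. It may be turned either way.
- large_key_top (a point): Centre of the top face of the large key (34 mm across), which moves straight down when pressed; z of this point is up. Large key at x -15, y +36 mm in the counter's frame.
- large_key (a joint): Travel of the large key in m: 0 up, 0.006 fully down; springs back by itself; about 4 N takes it fully down. It counts as pressed beyond 0.004.
- small_key_top (a point): Centre of the top face of the small key (16 mm across), at x -15, y -42 mm in the counter's frame, 78 mm from the large one. Not to be pressed.
- small_key (a joint): Travel of the small key in m: 0 up, 0.006 fully down.
- spray_bottle: Bystander: white spray bottle with trigger head, 68 mm across, 205 mm tall, loose, beyond the counter. Origin: centre of its underside.
- tip_box: Bystander: blue pipette-tip box with clear lid, 85 x 125 x 57 mm, loose, beyond the rack. Origin: centre of its underside.
- flask: Bystander: small clear culture flask lying flat, 55 x 113 x 27 mm, white cap at +y, loose, to the left of the rack. Origin: under the centre of its main body.
Mind the look-alikes: they are no part of the job. Leave any orange or turquoise look-alike of the open_tube alone.

How it is judged:
By the outcome, as a careful person would: the job done as asked, in the order asked, and still so for the second after the job is handed in, with the robot touching nothing.
It also fails if it takes over 38 s, if anything falls off the work surface, if the arm or the gripper's body presses on something with over 40 N, if the wrist force passes 120 N, or if a joint passes its speed limit or range.

### The arm

A 6-joint arm with a two-finger parallel gripper is mounted at the origin on the work surface. World frame = base frame: x ahead of the robot, y to its left, z up, the work surface at z = 0. Lengths are in m, angles in rad, forces in N, time in s.
With the tool pointing down it reaches from about 0.3 to 1 m from the base axis. Payload 5.1 kg.
Tool frame: the origin (TCP) lies between the finger pads, 19 mm behind the fingertips; this is the grasp point; z points along the fingers, y is the line along which they close (so a half turn about z gives the same grasp; the last joint's range is limited). The gripper opens to 95 mm and grips with 3 to 60 N. Pads are 20 mm wide; open, the fingers measure 119 mm over their backs; the gripper's body (75 mm by 180 mm) begins 59 mm behind the grasp point.
Start: joints at [1.099, 0.124, 1.65, -0, 1.367, -0.083], TCP at [0.246, 0.601, 0.233] pointing down, gripper open.
Joint ranges: [-2.61, 2.61], [-1.02, 2.33], [0.03, 2.71], [-1.35, 4.49], [0.32, 2.68], [-2.91, 2.91]. Speed limits (rad/s): [2.57, 2.57, 3.14, 3.14, 3.14, 3.14].

### API

Orientations are given as a unit quaternion [w, x, y, z].
In Python, from workcell import robot, vision, spotter gives the robot as it stands.
- The arm moves only by the tool step_arm, never from a script. Its arguments are lists of equal length, an entry for each row: "translation": the shift along the tool's x, y, z in m, a list of three; "delta_rot": the turn, a rotation vector about the tool's x, y, z in degrees, a list of three; "grip": the closure, from -1 (fully open) to 1 (shut). A call has 1 to 20 rows; each row shifts and turns the commanded pose from where the row before left it, along the tool's axes as they then stand; what a row does not reach is not made up. A row lasts 1/10 s, in which the tool goes at most 50 mm and 8.59 degrees, less where a joint would pass 70% of its speed; a pose out of reach is approached as far as the arm can. A call with a gripper value outside its range is refused whole. The fingers move at their own pace and stop on an object; "squeeze" is the grip in N (left out, the last holds). Time passes only in rows, so rows that do not move let the fingers close. It gives the time, the measured TCP pose, the force, the opening and the grip force at its end, in the units of the state.
- robot.get_obs(): the state, without advancing time (a new reading comes with each control period).
- vision.get_image(name): name is "scene" or "top"; returns (picture, depth): 420x560x3 uint8, red, green, blue; 420x560 float32, m along the optical axis (not along the pixel's ray), 0 where there is no reading.
- vision.camera_params(name): a dict with "intrinsics" (3x3 intrinsics, pixels), "dist_coeffs" ([k1, k2, p1, p2, k3] as OpenCV has them; the pictures are not rectified), "pose" (4x4, takes a point from camera to world coordinates). Camera axes: x right, y up, looking along -z (the intrinsics and any distortion apply to the point x, -y, -z); pixel columns grow to the right and rows downward; lengths in m; the calibration is good to about 2 mm. A picture is of the moment at which its call begins. camera_params takes no time and is no camera call.
- robot.job_done(): hands the job in; it is judged then, once.
Trained networks look in the newest picture that a camera, given by its name, has taken for a name from the list of things; names that differ only in an ending like _2 or _b are one class to them, and where a whole thing is asked for, a point or a joint stands for the part that bears it (a point fixed in the world has none). Each returns a list of dicts, best first, with "confidence" (0 to 1); they miss things now and then, are a little off and sometimes report something else, mostly with a low value. They report only what shows in the picture. A call takes as long as a camera call. They do not tell look-alikes from the thing itself.
- spotter.recognise(camera, label): "extent" ([left, top, width, height] in pixels, round what is visible of it).
- spotter.tip_of(camera, label): "position" ([row, column] in pixels: a listed point, or the origin of a listed thing).
The state is a dict: "time": time; "joints": joint angles; "qvel": joint speeds; "tau": joint torques, N m; "tcp_pos": TCP position; "tcp_rot": TCP orientation; "ft_force": force on the tool from outside, world axes, zero at the start; "ft_torque": the same for the moment, N m; "finger_gap": opening from 0.0 (shut) to 1.0 (fully open); "grip_force": force on a finger pad.
Only numpy, scipy, OpenCV 4.12 (cv2) and the standard library are available. Lean on these libraries where they do the work, as an engineer would, in place of code of your own. Each camera call takes 0.05 s, during which the arm holds its last target. There are 200 camera calls.

## Working session

There is one attempt and no reset: what is moved stays moved. The work goes in short steps, Python scripts to look and compute and a tool call to move; the robot and the scene stay as the last step left them, time stands still between calls to the robot, and variables do not carry over. Pictures are saved under pics/ and viewed, at most 10 in all, crops included, and the job is handed in when it is done.

Besides the shell and the picture viewer there is one more tool, called as name(argument=value, ...) on one line, values as JSON. step_arm: Moves the arm, as the interface text tells. Its arguments: {"type":"object","properties":{"translation":{"type":"array","items":{"type":"array","items":{"type":"number"}}},"delta_rot":{"type":"array","items":{"type":"array","items":{"type":"number"}}},"grip":{"type":"array","items":{"type":"number"}},"squeeze":{"type":"number"}},"required":["translation","delta_rot","grip"]}

```bash
mkdir -p pics; cat > h.py <<'E'
import numpy as np, cv2
from workcell import robot, vision, spotter
def world(cam,u,v,depth=None,z=None):
    p=vision.camera_params(cam);K=np.array(p["intrinsics"]);T=np.array(p["pose"])
    a=cv2.undistortPoints(np.array([[[u,v]]],float),K,np.array(p["dist_coeffs"],float))[0,0]
    r=T[:3,:3]@np.array([a[0],-a[1],-1.]);o=T[:3,3]
    return o+r*(depth if z is None else (z-o[2])/r[2])
def pix(cam,P):
    p=vision.camera_params(cam);K=np.array(p["intrinsics"]);T=np.array(p["pose"])
    c=(np.asarray(P)-T[:3,3])@T[:3,:3]; c=c*[1,-1,-1]
    return cv2.projectPoints(c.reshape(-1,1,3),np.zeros(3),np.zeros(3),K,np.array(p["dist_coeffs"],float))[0].reshape(-1,2)
E
python3 - <<'E'
from h import *
for c in("scene","top"):
    im,d=vision.get_image(c); cv2.imwrite(f"pics/{c}0.png",im[:,:,::-1]); np.save(f"{c}.npy",d)
    print(c,vision.camera_params(c)["pose"][:3])
    for l in("rack","open_tube","counter"): print(l,[(r["extent"],r["confidence"]) for r in spotter.recognise(c,l)])
    for l in("rack","open_tube","capped_tube1","counter","large_key_top","small_key_top"):
        print(l,[(np.round(r["position"]),round(r["confidence"],2)) for r in spotter.tip_of(c,l)])
o=robot.get_obs();print(o["time"],o["tcp_pos"],o["tcp_rot"],o["finger_gap"])
E
```

```text
scene [[-0.52745948 -0.59802106  0.60345447  1.26502356]
 [ 0.84939227 -0.35625896  0.38937426  0.4799006 ]
 [-0.01786795  0.71794872  0.69586664  0.78032478]]
rack [([275.5, 166.3, 99.1, 77.9], 0.83)]
open_tube [([267.3, 194.5, 12.3, 36.1], 0.8), ([288.9, 166.3, 11.5, 28.1], 0.77), ([240.8, 164.8, 11.4, 38.5], 0.75)]
counter []
rack [(array([207., 325.]), 0.94)]
open_tube [(array([203., 250.]), 0.89), (array([229., 275.]), 0.84), (array([202., 293.]), 0.58)]
capped_tube1 [(array([218., 319.]), 0.84), (array([208., 352.]), 0.83), (array([197., 334.]), 0.64), (array([192., 311.]), 0.59)]
counter [(array([174., 207.]), 0.58), (array([196., 330.]), 0.16)]
large_key_top [(array([147., 210.]), 0.65), (array([208., 353.]), 0.26)]
small_key_top [(array([156., 186.]), 0.39)]
top [[ 0.00289425  0.99587325 -0.09070881  0.48209153]
 [-0.9999387   0.00385161  0.01038097  0.07980483]
 [ 0.0106875   0.09067321  0.99582335  1.42130246]]
rack [([213.2, 205.0, 83.8, 58.2], 0.67)]
open_tube [([276.5, 218.2, 9.8, 9.6], 0.62), ([313.5, 194.0, 13.7, 14.1], 0.62), ([276.0, 183.3, 8.8, 7.9], 0.61)]
counter [([356.5, 188.9, 55.0, 61.2], 0.72)]
rack [(array([232., 255.]), 0.97)]
open_tube [(array([190., 281.]), 0.66), (array([203., 318.]), 0.43)]
capped_tube1 [(array([220., 258.]), 0.63), (array([250., 254.]), 0.61), (array([246., 231.]), 0.53), (array([251., 280.]), 0.53)]
counter [(array([222., 383.]), 0.93)]
large_key_top [(array([234., 389.]), 0.48)]
small_key_top [(array([205., 396.]), 0.35)]
1.0 [0.24643172 0.6014667  0.23346196] [1.59342990e-05 1.93181500e-01 9.81163038e-01 7.54049465e-06] 1.0030609290256494
```

View pics/scene0.png

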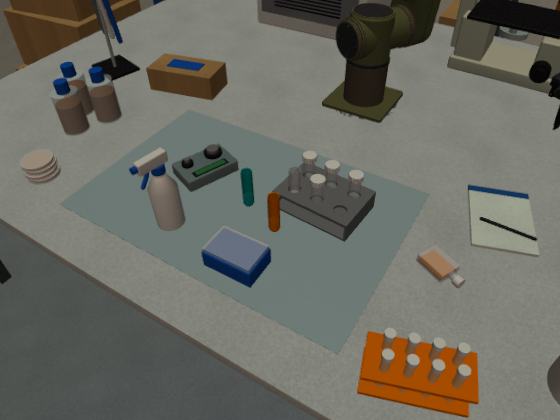

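View pics/top0.png

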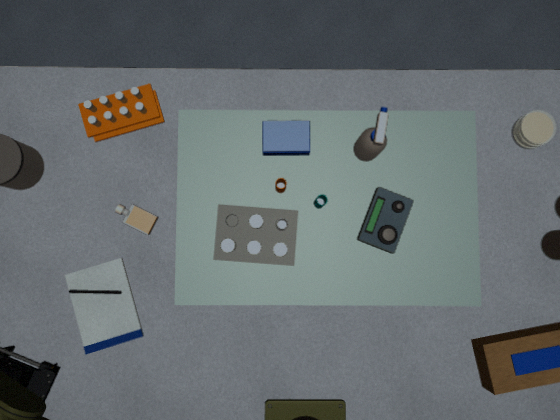

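The top view shows the grey rack with caps at (256,221), (228,245), (254,247) and (280,249), an empty hole at (232,220), and an uncapped mouth at about (282,224). In the scene view that tube is the clear one at (295,180).

There are three open-tube candidates: the clear one in the rack at (282,224), an orange one at (281,185) and a turquoise one at (320,201). Only the first is in the rack, so it's the one that fits. The large key is at (388,234) and the small key at (398,206).

```bash
python3 - <<'E'
from h import *
t=cv2.imread("pics/top0.png"); s=cv2.imread("pics/scene0.png")
a=cv2.resize(t[175:275,205:305],(400,400),interpolation=cv2.INTER_CUBIC)
b=cv2.resize(t[175:275,340:440],(400,400),interpolation=cv2.INTER_CUBIC)
c=cv2.resize(s[140:190,270:370],(800,200)[:1]+(400,)) if 0 else None
g=np.hstack([a,b]); g=cv2.convertScaleAbs(g,alpha=1.3)
cv2.imwrite("pics/crop0.png",g)
d=np.load("top.npy")
for n,u,v,z in [("e",232,220,.052),("c1",256,221,.114),("c2",228,245.5,.114),("c3",254,247.5,.114),("c4",280,249.5,.114),("open",282,224.5,.111),("L",388,234,.04),("S",398,206,.04)]:
    print(n,world("top",u,v,z=z).round(4),world("top",u,v,depth=d[int(v),int(u)]).round(4))
gray=cv2.cvtColor(t,cv2.COLOR_BGR2GRAY)
# caps by threshold
_,l,st,ce=cv2.connectedComponentsWithStats(((gray>gray[205:265,213:297].mean()+50)).astype(np.uint8))
for i in range(len(st)):
    if 213<ce[i][0]<297 and 200<ce[i][1]<265 and 50<st[i][4]<400: print("blob",ce[i].round(1),st[i][4],world("top",*ce[i],z=.114).round(4))
E
```

```text
e [0.5583 0.1876 0.052 ] [0.561  0.1914 0.0037]
c1 [0.5526 0.1242 0.114 ] [0.5525 0.1242 0.1157]
c2 [0.4929 0.1917 0.114 ] [0.4929 0.1919 0.112 ]
c3 [0.4882 0.1286 0.114 ] [0.4882 0.1286 0.1141]
c4 [0.4835 0.0655 0.114 ] [0.4835 0.0655 0.1133]
open [0.5444 0.0607 0.111 ] [0.548  0.0596 0.0364]
L [ 0.5243 -0.2134  0.04  ] [ 0.5239 -0.2105  0.0537]
S [ 0.5968 -0.2404  0.04  ] [ 0.5955 -0.2366  0.0562]
```

View pics/crop0.png

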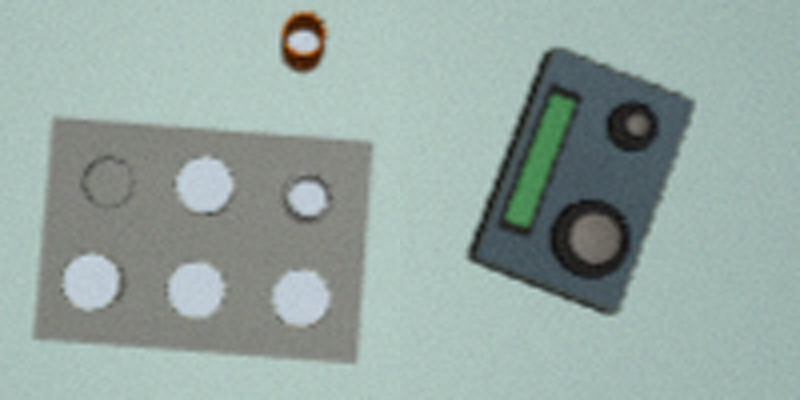

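The crop confirms it. The mouth at (282,224) is narrower than the caps and dark-ringed, and its depth reads down into the bore, so this is the open tube. Extrapolating from the rack grid puts it at about (0.547, 0.061). I'll raise and close the fingers, then cross high over the rack.

step_arm(translation=[[0, 0, -0.04], [0, 0, -0.04], [-0.0302, -0.0241, 0], [-0.0302, -0.0241, 0], [-0.0302, -0.0241, 0], [-0.0302, -0.0241, 0], [-0.0302, -0.0241, 0], [-0.0302, -0.0241, 0], [-0.0302, -0.0241, 0], [-0.0302, -0.0241, 0], [-0.0302, -0.0241, 0], [-0.0302, -0.0241, 0], [-0.0302, -0.0241, 0], [-0.0302, -0.0241, 0], [-0.0302, -0.0241, 0], [-0.0302, -0.0241, 0], [-0.0302, -0.0241, 0], [-0.0302, -0.0241, 0], [0, 0, 0], [0, 0, 0]], delta_rot=[[0, 0, 0], [0, 0, 0], [0, 0, 0], [0, 0, 0], [0, 0, 0], [0, 0, 0], [0, 0, 0], [0, 0, 0], [0, 0, 0], [0, 0, 0], [0, 0, 0], [0, 0, 0], [0, 0, 0], [0, 0, 0], [0, 0, 0], [0, 0, 0], [0, 0, 0], [0, 0, 0], [0, 0, 0], [0, 0, 0]], grip=[1, 1, 1, 1, 1, 1, 1, 1, 1, 1, 1, 1, 1, 1, 1, 1, 1, 1, 1, 1])

```text
time: 3.0
tcp_pos: [0.5475, 0.0609, 0.3133]
tcp_rot: [-0.0, 0.194, 0.981, 0.0]
ft_force: [-1.3, 0.4, 0.5]
finger_gap: 0.004
grip_force: 0.0
```

step_arm(translation=[[0, 0, 0.02], [0, 0, 0.02], [0, 0, 0.02], [0, 0, 0.02], [0, 0, 0.02], [0, 0, 0.02], [0, 0, 0.02], [0, 0, 0.02], [0, 0, 0], [0, 0, 0], [0, 0, 0], [0, 0, 0]], delta_rot=[[0, 0, 0], [0, 0, 0], [0, 0, 0], [0, 0, 0], [0, 0, 0], [0, 0, 0], [0, 0, 0], [0, 0, 0], [0, 0, 0], [0, 0, 0], [0, 0, 0], [0, 0, 0]], grip=[1, 1, 1, 1, 1, 1, 1, 1, 1, 1, 1, 1])

```text
time: 4.2
tcp_pos: [0.5482, 0.0618, 0.1552]
tcp_rot: [0.001, 0.193, 0.981, 0.0]
ft_force: [-0.2, 0.1, 0.1]
finger_gap: 0.005
grip_force: 0.0
```

```bash
python3 - <<'E'
from h import *
im,d=vision.get_image("scene")
cv2.imwrite("pics/pt.png",cv2.convertScaleAbs(cv2.resize(im[100:240,230:390,::-1],None,fx=4,fy=4,interpolation=cv2.INTER_CUBIC),alpha=1.4))
t,d=vision.get_image("top"); D=np.load("top.npy")
for u,v in [(389,234.5),(399.2,206.2)]:
    z=np.median(D[int(v)-1:int(v)+2,int(u)-1:int(u)+2]); print(world("top",u,v,depth=z).round(4))
o=robot.get_obs();print(o["time"],o["tcp_pos"])
E
```

```text
[ 0.5226 -0.2124  0.0563]
[ 0.5951 -0.2401  0.0545]
4.3 [0.54798638 0.06156462 0.15465389]
```

View pics/pt.png

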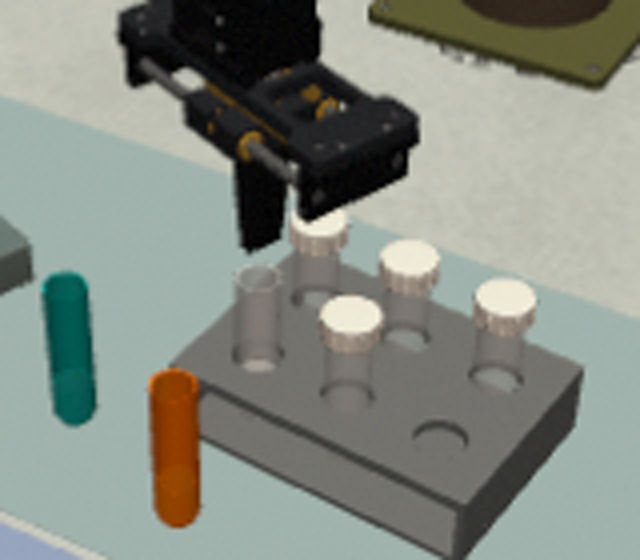

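The crop shows the closed fingertips at (262,247), about 25 mm above the clear open mouth at (258,275), with the capped tubes clear of them. I'll hold there.

step_arm(translation=[[0, 0, 0.001], [0, 0, 0.001], [0, 0, 0], [0, 0, 0], [0, 0, 0], [0, 0, 0], [0, 0, 0], [0, 0, 0], [0, 0, 0], [0, 0, 0], [0, 0, 0], [0, 0, 0], [0, 0, 0], [0, 0, 0], [0, 0, 0], [0, 0, 0], [0, 0, 0], [0, 0, 0], [0, 0, 0], [0, 0, 0]], delta_rot=[[0, 0, 0], [0, 0, 0], [0, 0, 0], [0, 0, 0], [0, 0, 0], [0, 0, 0], [0, 0, 0], [0, 0, 0], [0, 0, 0], [0, 0, 0], [0, 0, 0], [0, 0, 0], [0, 0, 0], [0, 0, 0], [0, 0, 0], [0, 0, 0], [0, 0, 0], [0, 0, 0], [0, 0, 0], [0, 0, 0]], grip=[1, 1, 1, 1, 1, 1, 1, 1, 1, 1, 1, 1, 1, 1, 1, 1, 1, 1, 1, 1])

```text
time: 6.3
tcp_pos: [0.5474, 0.0615, 0.1515]
tcp_rot: [0.0, 0.193, 0.981, -0.0]
ft_force: [-0.5, 0.5, -0.2]
finger_gap: 0.003
grip_force: 0.0
```

step_arm(translation=[[0, 0, 0], [0, 0, 0], [0, 0, 0], [0, 0, 0], [0, 0, 0], [0, 0, 0], [0, 0, 0], [0, 0, 0]], delta_rot=[[0, 0, 0], [0, 0, 0], [0, 0, 0], [0, 0, 0], [0, 0, 0], [0, 0, 0], [0, 0, 0], [0, 0, 0]], grip=[1, 1, 1, 1, 1, 1, 1, 1])

```text
time: 7.1
tcp_pos: [0.5474, 0.0615, 0.1515]
tcp_rot: [0.0, 0.193, 0.981, 0.0]
ft_force: [-0.6, 0.8, 0.2]
finger_gap: 0.006
grip_force: 0.0
```

step_arm(translation=[[0, 0, -0.02], [0, 0, -0.03], [0, 0, -0.03], [0, 0, -0.03], [-0.0101, -0.0329, 0], [-0.0101, -0.0329, 0], [-0.0101, -0.0329, 0], [-0.0101, -0.0329, 0], [-0.0101, -0.0329, 0], [-0.0101, -0.0329, 0], [-0.0101, -0.0329, 0], [-0.0101, -0.0329, 0], [0, 0, 0], [0, 0, 0], [0, 0, 0]], delta_rot=[[0, 0, 0], [0, 0, 0], [0, 0, 0], [0, 0, 0], [0, 0, 0], [0, 0, 0], [0, 0, 0], [0, 0, 0], [0, 0, 0], [0, 0, 0], [0, 0, 0], [0, 0, 0], [0, 0, 0], [0, 0, 0], [0, 0, 0]], grip=[1, 1, 1, 1, 1, 1, 1, 1, 1, 1, 1, 1, 1, 1, 1])

```text
time: 8.6
tcp_pos: [0.5225, -0.2119, 0.2614]
tcp_rot: [-0.0, 0.193, 0.981, 0.0]
ft_force: [-0.9, 0.6, 0.8]
finger_gap: 0.001
grip_force: 0.0
```

step_arm(translation=[[0, 0, 0.025], [0, 0, 0.03], [0, 0, 0.03], [0, 0, 0.03], [0, 0, 0.03], [0, 0, 0.02], [0, 0, 0.01], [0, 0, 0], [0, 0, 0], [0, 0, 0]], delta_rot=[[0, 0, 0], [0, 0, 0], [0, 0, 0], [0, 0, 0], [0, 0, 0], [0, 0, 0], [0, 0, 0], [0, 0, 0], [0, 0, 0], [0, 0, 0]], grip=[1, 1, 1, 1, 1, 1, 1, 1, 1, 1])

```text
time: 9.6
tcp_pos: [0.5236, -0.213, 0.0883]
tcp_rot: [0.001, 0.193, 0.981, -0.0]
ft_force: [0.2, -0.4, 0.5]
finger_gap: 0.008
grip_force: 0.0
```

```bash
python3 - <<'E'
from h import *
im,d=vision.get_image("scene")
cv2.imwrite("pics/key.png",cv2.convertScaleAbs(cv2.resize(im[80:240,120:280,::-1],None,fx=3.6,fy=3.6,interpolation=cv2.INTER_CUBIC),alpha=1.4))
E
```

```text
(no output)
```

View pics/key.png

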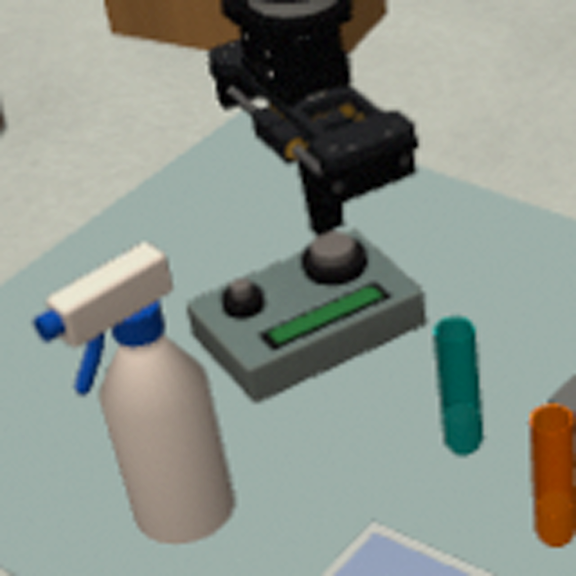

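The tips at crop (325,232) are just above the large key at (337,246). I'll check the lateral offset numerically.

```bash
python3 - <<'E'
from h import *
for P in [(.5236,-.213,.0693),(.5236,-.213,.055)]:
    q=pix("scene",P)[0]; print(q,(q-[120,80])*3.6)
print(world("scene",120+337/3.6,80+246/3.6,z=.055), robot.get_obs()["tcp_pos"])
E
```

```text
[210.59983502 143.33648848] [326.15940607 228.01135855]
[211.24135081 147.6796151 ] [328.46886292 243.64661435]
[ 0.52271605 -0.20559992  0.055     ] [ 0.52347816 -0.2130892   0.08824656]
```

step_arm(translation=[[0.001, 0.003, 0], [0, 0, 0.004], [0, 0, 0.004], [0, 0, 0.003], [0, 0, 0.002], [0, 0, 0.002], [0, 0, 0.002], [0, 0, 0], [0, 0, 0]], delta_rot=[[0, 0, 0], [0, 0, 0], [0, 0, 0], [0, 0, 0], [0, 0, 0], [0, 0, 0], [0, 0, 0], [0, 0, 0], [0, 0, 0]], grip=[1, 1, 1, 1, 1, 1, 1, 1, 1])

```text
time: 10.55
tcp_pos: [0.5225, -0.2095, 0.07]
tcp_rot: [-0.0, 0.193, 0.981, 0.0]
ft_force: [-3.4, 1.4, 6.4]
finger_gap: 0.003
grip_force: 2.9
```

step_arm(translation=[[0, 0, 0.001], [0, 0, 0.001], [0, 0, 0], [0, 0, 0]], delta_rot=[[0, 0, 0], [0, 0, 0], [0, 0, 0], [0, 0, 0]], grip=[1, 1, 1, 1])

```text
time: 10.95
tcp_pos: [0.5226, -0.2095, 0.0698]
tcp_rot: [-0.001, 0.193, 0.981, 0.0]
ft_force: [-7.8, 4.0, 15.5]
finger_gap: 0.003
grip_force: 7.7
```

Two more millimetres of command hardly moved the tip, and the force rose to 15 N. The key is at its stop, at the height expected for 6 mm of travel. I'll retract now.

step_arm(translation=[[0, 0, -0.003], [0, 0, -0.005], [0, 0, -0.01], [0, 0, -0.03], [0, 0, -0.03], [0, 0, -0.03], [0, 0, -0.02], [0, 0, 0], [0, 0, 0], [0, 0, 0]], delta_rot=[[0, 0, 0], [0, 0, 0], [0, 0, 0], [0, 0, 0], [0, 0, 0], [0, 0, 0], [0, 0, 0], [0, 0, 0], [0, 0, 0], [0, 0, 0]], grip=[1, 1, 1, 1, 1, 1, 1, 1, 1, 1])

```text
time: 11.95
tcp_pos: [0.5217, -0.2091, 0.1934]
tcp_rot: [-0.001, 0.193, 0.981, 0.0]
ft_force: [-0.0, 0.6, -0.6]
finger_gap: 0.005
grip_force: 0.0
```

```bash
python3 - <<'E'
from h import *
im,d=vision.get_image("scene")
cv2.imwrite("pics/end.png",cv2.convertScaleAbs(cv2.resize(im[100:260,120:390,::-1],None,fx=2.9,fy=2.9,interpolation=cv2.INTER_CUBIC),alpha=1.4))
E
```

```text
(no output)
```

View pics/end.png

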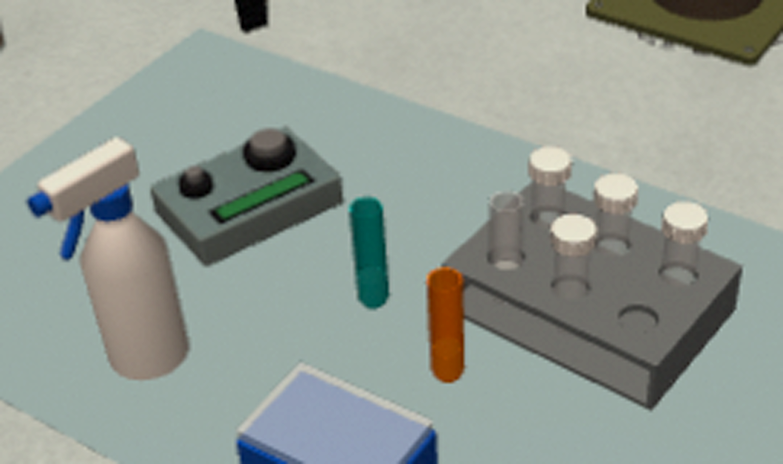

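The final crop shows the large key back up at (270,145), every tube in place, and the arm clear of everything.

```bash
python3 -c "
from workcell import robot
print(robot.job_done())"
```

```text
the job is handed in; nothing more can be done
None
```

I pointed at the open tube from about 2 cm above its mouth for over two seconds, then pressed the large key down to its stop and let it come back up. The job is handed in at about 12 s, with the tubes where they were and the small key not pressed.

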